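# Index the rotary table to its next detent and lock it

## Robot

A 6-joint arm with a two-finger parallel gripper is mounted at the origin on a cart in front of the work surface, level with it; the furniture and walls round the work are solid. World frame = base frame: x ahead of the robot, y to its left, z up, the work surface at z = 0. Lengths are in m, angles in rad, forces in N, time in s.
With the tool pointing down it reaches from about 0.3 to 0.875 m from the base axis. Payload 6.4 kg.
Tool frame: the origin (TCP) lies midway between the tips of the shut fingers; the grasp point (between the pads) lies 19 mm behind it (ctrl.pinch_z is the distance from the TCP to the grasp point, in m); z points along the fingers, y is the line along which they close (so a half turn about z gives the same grasp; the last joint's range is limited). The gripper opens to 85 mm and grips with 20 to 120 N. Pads are 22 mm wide; open, the fingers measure 114 mm over their backs; the gripper's body (76 mm by 85 mm) begins 54 mm behind the grasp point. The pads swing forward as they close: fully open they stand 13 mm farther back than shut.
Start: joints at [-1.497, 0.181, 1.607, -0, 1.354, -0.206], TCP at [0.159, -0.553, 0.231] pointing down, gripper open.
Joint ranges: [-2.99, 2.99], [-0.89, 2.07], [0.3, 2.58], [-1.14, 4.28], [0, 2.63], [-3.12, 3.12]. Speed limits (rad/s): [2.57, 2.57, 3.01, 3.14, 3.14, 3.14].

## Interface

Orientations are given as a unit quaternion [w, x, y, z].
In Python, from bench import ctrl gives the robot as it stands.
- The arm moves only by the tool apply_moves, never from a script. Its argument "moves" is a list of rows, each an object with "jaw": the opening, from 0 (shut) to 1 (fully open); "offset": the shift along the tool's x, y, z in mm, a list of three; "rot": the turn, a rotation vector about the tool's x, y, z in degrees, a list of three. In form: [{"jaw": jaw, "offset": [dx, dy, dz], "rot": [ax, ay, az]}, ...]. A call has exactly 5 rows; each row shifts and turns the commanded pose from where the row before left it, along the tool's axes as they then stand; what a row does not reach is not made up. A row lasts 1/8 s, in which the tool goes at most 62.5 mm and 10.7 degrees, less where a joint would pass 70% of its speed; a pose out of reach is approached as far as the arm can. A call is refused whole if a number of a shift passes 62.5 or a number of a turn 10.7, either way. A call with a gripper value outside its range is refused whole. The fingers move at their own pace and stop on an object; the grip force is fixed at half the most. Time passes only in rows, so rows that do not move let the fingers close, or fill a call up. It gives the time, the measured TCP pose, the force, the opening and the grip force at its end, in the units of the state.
- ctrl.get_obs(): the state, without advancing time (a new reading comes with each control period).
- ctrl.camera(name): name is "scene" or "side" or "wrist"; returns (picture, depth): 384x512x3 uint8, red, green, blue; 384x512 float32, m along the optical axis (not along the pixel's ray), 0 where there is no reading.
- ctrl.camera_params(name): a dict with "K" (3x3 intrinsics, pixels), "cam_to_world" (4x4, takes a point from camera to world coordinates); the wrist camera has in their place "mount" (4x4, takes a point from camera to tool coordinates, whose origin is the TCP and whose axes are the flange's). Camera axes: x right, y down, z forward; pixel columns grow to the right and rows downward; lengths in m; the calibration is good to about 2 mm. A picture is of the moment at which its call begins: read the wrist's pose just before it. camera_params takes no time and is no camera call.
- ctrl.hand_in(): hands the job in; it is judged then, once.
Trained networks look in the newest picture that a camera, given by its name, has taken for a name from the list of things; names that differ only in an ending like _2 or _b are one class to them, and where a whole thing is asked for, a point or a joint stands for the part that bears it (a point fixed in the world has none). Each returns a list of dicts, best first, with "score" (0 to 1); they miss things now and then, are a little off and sometimes report something else, mostly with a low value. They report only what shows in the picture. A call takes as long as a camera call.
- ctrl.outline_of(camera, target): "region" (384x512 bool, what is visible of it) and "position" ([column, row] in pixels, amid what is visible of it).
The state is a dict: "time_s": time; "q": joint angles; "dq": joint speeds; "joint_efforts": joint torques, N m; "eef_pos": TCP position; "eef_rot": TCP orientation; "wrist_force": force on the tool from outside, world axes, zero at the start; "torque": the same for the moment, N m; "opening": opening from 0.0 (shut) to 1.0 (fully open); "grasp_force": force on a finger pad.
Only numpy, scipy, OpenCV 4.12 (cv2) and the standard library are available. Lean on these libraries where they do the work, as an engineer would, in place of code of your own. Each camera call takes 0.05 s, during which the arm holds its last target. There are 200 camera calls.

## Task

The rotary index table with the brass seal blanks has been left standing between two stations. Gently push it round anticlockwise (seen from above) by one of its upright posts until you feel the detent drop into the very next notch, without forcing it on out of that notch; then swing the red-knobbed lever anticlockwise, fully home over the detent pin, to lock it. Use light force throughout, let go, and leave the other things on the desk where they are.

Things in the scene. Friction and masses are not known exactly. Their poses are not given: they have to be found in the camera images.
- index_base: Grey round base of the rotary index table, 180 mm across, screwed to the desk. Origin: centre of its underside, on the table's axis; z up. A detent housing (76 x 34 mm, 40 mm high) stands on its -y side, centred at x = -12, y = -99 mm. In this frame the detent pin stands at x = 0, y = -96 mm, the lock lever's upright pivot at x = -30, y = -96 mm.
- index_table (a joint): Turn of the aluminium table (156 mm across, top face 34 mm above the desk) about its upright axis, rad, growing anticlockwise from above. Five steel nests with brass blanks (fixed, tops 40 mm up) and three posts stand on it. The next notch anticlockwise lies 14 to 63 degrees ahead at the start: its ring is hidden below and set afresh each time, so it can only be found by feel.
- post_0 (a point): Top centre of the first of three steel posts, 10 mm in diameter, standing from 38 to 70 mm above the desk (16 mm foot below that), 66 mm from the table's axis, 120 degrees apart.
- post_1 (a point): The same for the second post, 120 degrees anticlockwise from the first. Pushed at a post between notches, the table drags lightly (about 1 to 3 N) and stays where it is left; it must not be pressed with more than 25 N.
- post_2 (a point): The same for the third post, 240 degrees anticlockwise from the first.
- detent_pin (a joint): Height of the spring-loaded detent pin, m: about -0.0006 while it rides between notches, about -0.0038 when dropped into a notch (five, 72 degrees apart). At a notch the table jumps about 4 degrees ahead by itself and centres itself; to be forced on out of it the table needs some 15 to 20 N at a post, so a steady resistance of about 5 N right after the jump means it is seated.
- pin_head (a point): Top centre of the brass head (12 mm across) of the detent pin, 49 mm above the desk while riding, 46 mm when dropped.
- lock_lever (a joint): Swing of the lock lever, rad, growing anticlockwise from above: near 0 it is open and points along the base's -y; at 1.57 it is fully home at its stop, pointing along the base's +x, its blade (13 mm wide, underside 47.5 mm up) over the pin head so that the pin cannot rise. With the pin not dropped it strikes the head at about 1.1. It turns with about 1 N at the knob and stays where left.
- lever_knob (a point): Top centre of the lever's red knob, 12 to 14 mm in diameter, from 53 to 83 mm above the desk, 62 mm from the lever's pivot.
- bean_weight: Bystander: dark felt bean-shaped paper weight, 53 x 105 x 25 mm, left of the work; origin under its centre.
- round_box: Bystander: round cream tub, 71 mm across, 30 mm high, right of the work; origin under its centre.
- paste_tin: Bystander: flat white round tin, 66 mm across, 22 mm high, behind to the right; origin under its centre.
- inkwell: Bystander: cut glass inkwell, 47 mm across, 32 mm high, behind to the left; origin under its centre.

How it is judged:
On the way, in this order (a step that is already met when the one before it is completed fails the run):
1. the table is pushed anticlockwise until the detent pin has dropped into the next notch, the lever still open (value of joint detent_pin below -0.0028 m and value of joint index_table between 0.2 and 1.2 rad and value of joint lock_lever below 0.6 rad), for 0.2 s.
2. the lock lever is swung home over the pin (value of joint detent_pin below -0.0028 m and value of joint index_table between 0.2 and 1.2 rad and value of joint lock_lever above 1.4 rad), for 0.2 s.
At the end, for the whole second after the job is handed in: The table rests in the first notch anticlockwise from its start (pin dropped to below -2.8 mm; fully home is about -3.8 mm, table still), and the lock lever stands home over the pin (within 0.17 rad of its stop) (all of step 2 and velocity of joint index_table between -0.05 and 0.05 rad/s); the robot touches nothing.
It fails at once if the table, base or lever is pressed with more than 25 N (contact force between any of the arm, the fingers and index_base above 25 N).
It fails at once if the table is forced on past the next notch, or turned clockwise to the previous one (value of joint index_table above 1.25 rad or value of joint index_table below -0.2 rad).
It fails at once if a bystander is moved by more than 15 mm (distance of any of bean_weight, round_box, paste_tin, inkwell from where it was at the start of the episode above 0.015 m).
It also fails if it takes over 70 s, if anything falls off the work surface, if the arm or the gripper's body presses on something with over 40 N, if the wrist force passes 120 N, or if a joint passes its speed limit or range.

## Working session

There is one attempt and no reset: what is moved stays moved. The work goes in short steps, Python scripts to look and compute and a tool call to move; the robot and the scene stay as the last step left them, time stands still between calls to the robot, and variables do not carry over. Pictures are saved under pics/ and viewed, at most 10 in all, crops included, and the job is handed in when it is done.

Besides the shell and the picture viewer there is one more tool, called after "Request:" as name([rows], argument=value, ...), one row to a line, values as JSON. apply_moves: Moves the arm, as the interface text tells. Its arguments: {"type":"object","properties":{"moves":{"type":"array"}},"required":["moves"]}

```bash
mkdir -p pics; cat > h.py <<'E'
import numpy as np,cv2
from bench import ctrl
from scipy.spatial.transform import Rotation as R
def c2w(n,o=None):
    p=ctrl.camera_params(n)
    if 'cam_to_world' in p: return np.array(p['K']),np.array(p['cam_to_world'])
    T=np.eye(4);q=o['eef_rot'];T[:3,:3]=R.from_quat([q[1],q[2],q[3],q[0]]).as_matrix();T[:3,3]=o['eef_pos']
    return np.array(p['K']),T@np.array(p['mount'])
def cloud(n,d,o=None):
    K,T=c2w(n,o);v,u=np.mgrid[:384,:512]
    P=np.stack([(u-K[0,2])/K[0,0]*d,(v-K[1,2])/K[1,1]*d,d],-1)
    return P@T[:3,:3].T+T[:3,3]
def ray(n,px,z,o=None):
    K,T=c2w(n,o);r=T[:3,:3]@np.array([(px[0]-K[0,2])/K[0,0],(px[1]-K[1,2])/K[1,1],1]);c=T[:3,3]
    return c+r*(z-c[2])/r[2]
E
python3 - <<'E'
from h import *
np.set_printoptions(precision=4,suppress=True)
o=ctrl.get_obs();print(o)
for n in('scene','side'):
    im,d=ctrl.camera(n);P=cloud(n,d);cv2.imwrite(f'pics/{n}0.png',im[:,:,::-1])
    print(n,c2w(n)[1])
    for t in('index_base','post_0','pin_head','lever_knob','bean_weight','round_box','paste_tin','inkwell'):
        for x in ctrl.outline_of(n,t)[:4]:
            if x['score']<.3: continue
            m=x['region']&(d>0);Q=P[m]
            if len(Q)<3: print(t,x['score'],x['position'],len(Q));continue
            print(t,round(x['score'],2),np.round(x['position']),m.sum(),np.median(Q,0),Q.min(0),Q.max(0))
E
```

```text
{'time_s': 0.0, 'q': array([-1.4973,  0.1815,  1.608 , -0.    ,  1.3538, -0.2063]), 'dq': array([-0.0011, -0.0014,  0.0005, -0.0008,  0.0005, -0.0007]), 'joint_efforts': array([  0.0001, -44.4878, -35.1338,  -0.0003,   0.0091,   0.    ]), 'eef_pos': array([ 0.1588, -0.552 ,  0.2304]), 'eef_rot': array([-0.0009,  0.9902,  0.1395,  0.    ]), 'wrist_force': array([-0.5426, -0.3356,  0.1198]), 'torque': array([-0.015 ,  0.045 , -0.0009]), 'grasp_force': 0.0, 'opening': 0.9982231062384186}
scene [[-0.7965 -0.2156  0.5649 -0.1678]
 [-0.6043  0.3164 -0.7312  0.8635]
 [-0.0211 -0.9238 -0.3823  0.5504]
 [ 0.      0.      0.      1.    ]]
index_base 0.8 [247. 209.] 2300 [0.5385 0.0301 0.0321] [ 0.4518 -0.3227 -0.0039] [0.7005 0.1101 0.0818]
index_base 0.32 [270. 180.] 159 [ 0.6127 -0.2106  0.0179] [ 0.5647 -0.2991 -0.0023] [ 0.6592 -0.1263  0.0523]
post_0 0.96 [242. 207.] 1236 [0.5432 0.0273 0.0332] [ 0.4729 -0.0704  0.0086] [0.6688 0.0893 0.0704]
lever_knob 0.67 [268. 185.] 119 [ 0.5759 -0.1398  0.0523] [ 0.5446 -0.2998 -0.0039] [ 0.6838 -0.0803  0.081 ]
lever_knob 0.67 [242. 211.] 1247 [0.54
[... 783 characters left out ...]
024 0.0364] [ 0.4793 -0.0711  0.0032] [0.631  0.1045 0.0733]
lever_knob 0.49 [275. 227.] 194 [ 0.5753 -0.1182  0.0556] [ 0.5488 -0.1571  0.0012] [ 0.5956 -0.0808  0.0874]
bean_weight 0.87 [230. 154.] 290 [0.4285 0.2853 0.0213] [ 0.379   0.2578 -0.0025] [0.4715 0.3528 0.031 ]
bean_weight 0.4 [215. 298.] 856 [ 0.4376 -0.3349  0.0315] [ 0.3958 -0.3595 -0.0006] [ 0.4717 -0.2607  0.0379]
round_box 0.68 [217. 299.] 829 [ 0.4381 -0.3359  0.0316] [ 0.4017 -0.3595  0.0005] [ 0.4717 -0.2883  0.0379]
paste_tin 0.98 [301. 274.] 495 [ 0.6345 -0.2325  0.0221] [ 0.6047 -0.2568  0.0001] [ 0.666  -0.1922  0.027 ]
inkwell 0.5 [278. 167.] 159 [0.5862 0.2208 0.0231] [0.5633 0.2025 0.0032] [0.6086 0.2552 0.037 ]
```

```bash
python3 - <<'E'
from h import *
im=cv2.imread('pics/side0.png');a=cv2.resize(im[130:330,170:360],None,fx=3,fy=3,interpolation=cv2.INTER_CUBIC)[:600]
cv2.imwrite('pics/side0c.png',a)
print(ctrl.camera_params('wrist'))
E
```

```text
{'K': array([[278.74095844,   0.        , 254.18084141],
       [  0.        , 278.74095844, 189.1016541 ],
       [  0.        ,   0.        ,   1.        ]]), 'mount': array([[ 5.49160037e-04, -9.62475618e-01, -2.71367617e-01,
         6.78592348e-02],
       [ 9.99999827e-01,  4.71057785e-04,  3.52946718e-04,
         1.48671512e-04],
       [-2.11872782e-04, -2.71367764e-01,  9.62475710e-01,
        -1.43569893e-01],
       [ 0.00000000e+00,  0.00000000e+00,  0.00000000e+00,
         1.00000000e+00]])}
```

View pics/side0c.png

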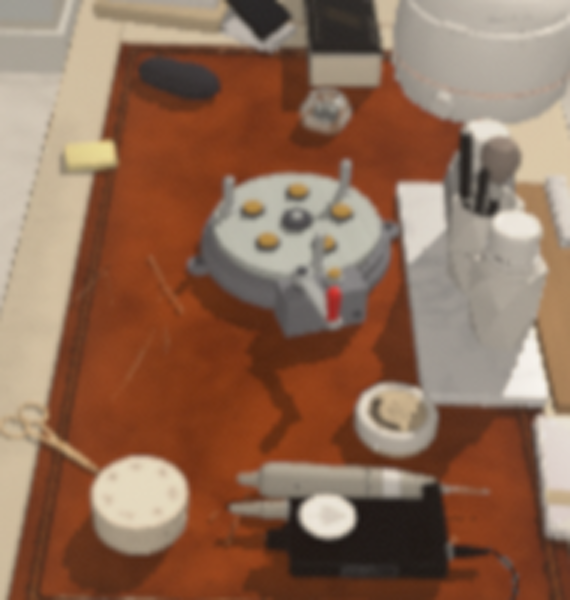

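Request:
apply_moves([
  {"jaw": 0,"offset": [43,-42,-2],"rot": [0,0,0]},
  {"jaw": 0,"offset": [43,-42,-2],"rot": [0,0,0]},
  {"jaw": 0,"offset": [43,-42,-2],"rot": [0,0,0]},
  {"jaw": 0,"offset": [43,-42,-2],"rot": [0,0,0]},
  {"jaw": 0,"offset": [43,-42,-2],"rot": [0,0,0]},
])

```text
time_s: 1.52
eef_pos: [0.3081, -0.2898, 0.2416]
eef_rot: [0.0, 0.99, 0.139, 0.0]
wrist_force: [0.3, -1.2, 0.1]
opening: 0.003
grasp_force: 0.0
```

Request:
apply_moves([
  {"jaw": 0,"offset": [43,-42,-2],"rot": [0,0,0]},
  {"jaw": 0,"offset": [43,-42,-2],"rot": [0,0,0]},
  {"jaw": 0,"offset": [43,-42,-2],"rot": [0,0,0]},
  {"jaw": 0,"offset": [43,-42,-2],"rot": [0,0,8]},
  {"jaw": 0,"offset": [43,-42,-2],"rot": [0,0,8]},
])

```text
time_s: 2.15
eef_pos: [0.4625, -0.035, 0.2518]
eef_rot: [0.0, 1.0, 0.001, 0.001]
wrist_force: [0.8, -0.9, 1.1]
opening: -0.0
grasp_force: 0.0
```

```bash
python3 - <<'E'
from h import *
np.set_printoptions(precision=4,suppress=True)
o=ctrl.get_obs();print(o['eef_pos'],o['eef_rot'],o['q'],o['wrist_force'])
im,d=ctrl.camera('wrist');np.savez('w1.npz',d=d,p=o['eef_pos'],r=o['eef_rot']);cv2.imwrite('pics/w1.png',im[:,:,::-1])
P=cloud('wrist',d,o)
cv2.imwrite('pics/w1b.png',cv2.resize(im[:,:,::-1],(800,600),interpolation=cv2.INTER_CUBIC))
m=((P[...,2]>.058)&(P[...,2]<.1)&(d>0)).astype(np.uint8)
n,l,s,c=cv2.connectedComponentsWithStats(m)
for i in range(1,n):
    if s[i,4]>8: print(c[i],s[i,4],P[l==i].mean(0),P[l==i].max(0),ray('wrist',c[i],.07,o))
E
```

```text
[ 0.4625 -0.035   0.2518] [0.0004 1.     0.0009 0.0006] [-0.3321 -0.0954  1.8517 -0.0003  1.3839  1.2369] [ 0.7861 -0.913   1.0952]
[169.6117  48.3301] 103 [0.5943 0.0549 0.0682] [0.5997 0.061  0.073 ] [0.594  0.0545 0.07  ]
[360.84  64.39] 200 [ 0.5774 -0.147   0.0793] [ 0.5845 -0.1423  0.0859] [ 0.5788 -0.1503  0.07  ]
[271.987   74.6883] 77 [ 0.5682 -0.0548  0.0695] [ 0.5731 -0.0504  0.0732] [ 0.5682 -0.0548  0.07  ]
[303.9016  90.0984] 61 [ 0.5532 -0.0921  0.0591] [ 0.5577 -0.0876  0.0605] [ 0.5525 -0.0903  0.07  ]
[204.5588 149.8235] 68 [0.4863 0.0224 0.0692] [0.4906 0.0278 0.0728] [0.4864 0.0223 0.07  ]
```

View pics/w1b.png

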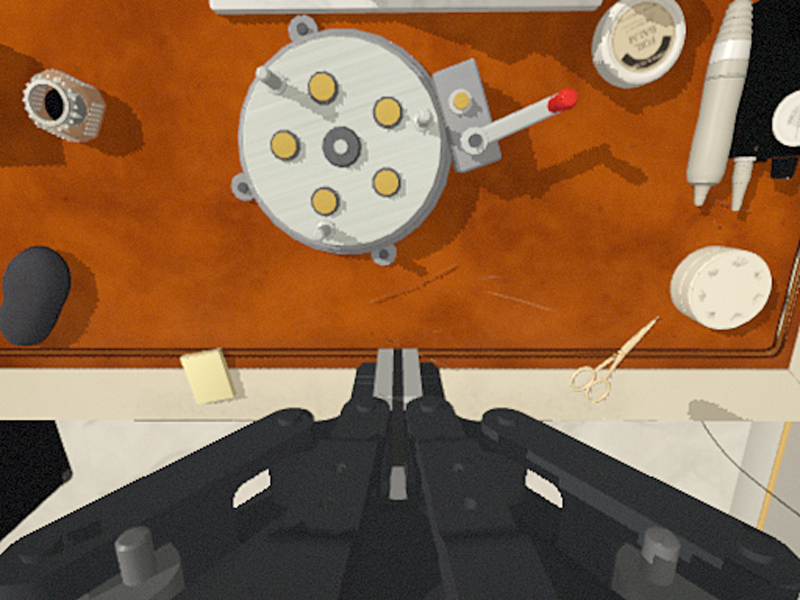

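Request:
apply_moves([
  {"jaw": 0,"offset": [10,-29,0],"rot": [0,0,0]},
  {"jaw": 0,"offset": [10,-29,0],"rot": [0,0,0]},
  {"jaw": 0,"offset": [10,-29,0],"rot": [0,0,0]},
  {"jaw": 0,"offset": [0,0,55],"rot": [0,0,6.5]},
  {"jaw": 0,"offset": [0,0,55],"rot": [0,0,7]},
])

```text
time_s: 2.82
eef_pos: [0.492, 0.0507, 0.1408]
eef_rot: [0.0, 0.993, -0.116, 0.001]
wrist_force: [0.7, -0.2, -0.6]
opening: -0.0
grasp_force: 0.0
```

```bash
cat > look.py <<'E'
from h import *
import sys
np.set_printoptions(precision=4,suppress=True)
o=ctrl.get_obs();im,d=ctrl.camera('wrist');P=cloud('wrist',d,o)
q=o['eef_rot'];Rm=R.from_quat([q[1],q[2],q[3],q[0]]).as_matrix()
print(o['eef_pos'],'yaw',np.degrees(np.arctan2(Rm[1,0],Rm[0,0])),o['q'],o['wrist_force'])
cv2.imwrite(f'pics/{sys.argv[1]}.png',cv2.resize(im[:,:,::-1],(800,600),interpolation=cv2.INTER_CUBIC))
m=((P[...,2]>.06)&(P[...,2]<.09)&(d>0)).astype(np.uint8)
n,l,s,c=cv2.connectedComponentsWithStats(m)
C=np.array([.5495,.0073])
for i in range(1,n):
    if 8<s[i,4]<3000:
        p=np.median(P[l==i],0)[:2];v=p-C;print(c[i].round(),s[i,4],p,P[l==i][:,2].max(),'r',np.hypot(*v),'ang',np.degrees(np.arctan2(v[1],v[0])),'rel tool',((np.append(p,.07)-o['eef_pos'])@Rm)*1000)
E
python3 look.py w2
```

```text
[0.492  0.0507 0.1408] yaw -13.29411662298798 [-0.1378  0.1045  1.8902 -0.      1.144   1.6651] [ 0.672  -0.1709 -0.6132]
[502.  19.] 361 [ 0.5781 -0.1436] 0.08073478276316465 r 0.1535899778883468 ang -79.2573848271055 rel tool [128.2649 169.3045  71.0886]
[213.  66.] 184 [0.5945 0.0558] 0.07260029434311682 r 0.06617565511884861 ang 47.1166783511148 rel tool [ 98.3805 -28.5124  71.0504]
[370.  66.] 219 [ 0.569  -0.0528] 0.07290935509171298 r 0.0632023876522413 ang -71.98229294971107 rel tool [98.5504 83.0302 71.0242]
[287. 196.] 147 [0.4876 0.0238] 0.07241200301310802 r 0.06405313527350669 ang 165.05972928401545 rel tool [ 1.6781 27.193  70.7604]
```

View pics/w2.png

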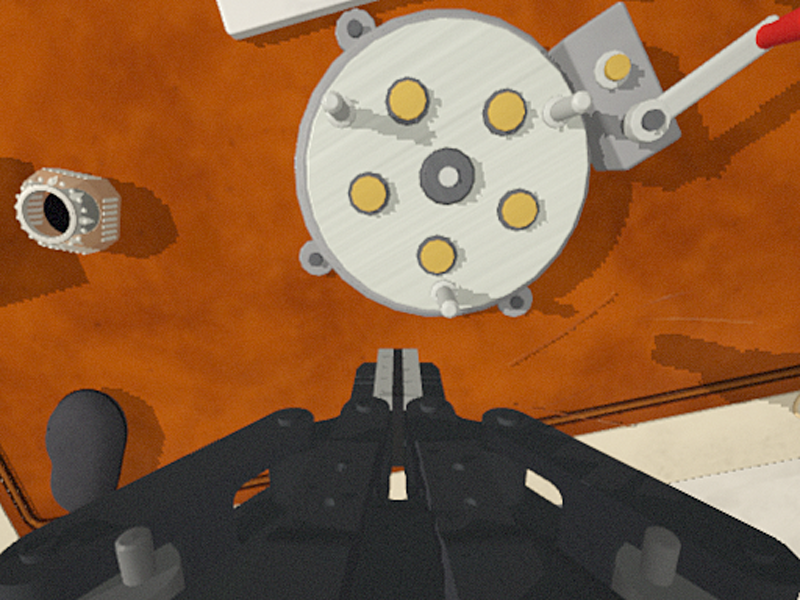

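Request:
apply_moves([
  {"jaw": 0,"offset": [1,0,45],"rot": [0,0,0]},
  {"jaw": 0,"offset": [0,0,38],"rot": [0,0,0]},
  {"jaw": 0,"offset": [0,0,9],"rot": [0,0,0]},
  {"jaw": 0,"offset": [0,3,0],"rot": [0,0,0]},
  {"jaw": 0,"offset": [0,3,0],"rot": [0,0,0]},
])

```text
time_s: 3.5
eef_pos: [0.4924, 0.0438, 0.0511]
eef_rot: [0.0, 0.993, -0.114, 0.002]
wrist_force: [0.2, -0.6, -0.2]
opening: 0.001
grasp_force: 0.0
```

```bash
python3 look.py w3
```

```text
[0.4924 0.0438 0.0511] yaw -13.121833896648248 [-0.1519  0.2518  1.9368 -0.      0.9498  1.6479] [ 0.1853 -0.5551 -0.2084]
[167.  37.] 657 [0.5944 0.0555] 0.0730092536932654 r 0.06586847863350208 ang 47.01427405999361 rel tool [ 96.7992 -34.5624 -18.5436]
[439.  38.] 805 [ 0.5691 -0.0522] 0.0727747414742463 r 0.06261018009285828 ang -71.75322643244738 rel tool [ 96.5918  76.0183 -18.5701]
[262. 248.] 2048 [0.5002 0.0397] 0.089999960789205 r 0.05898124688083018 ang 146.64376487077612 rel tool [  8.6598   2.16   -18.8302]
```

View pics/w3.png

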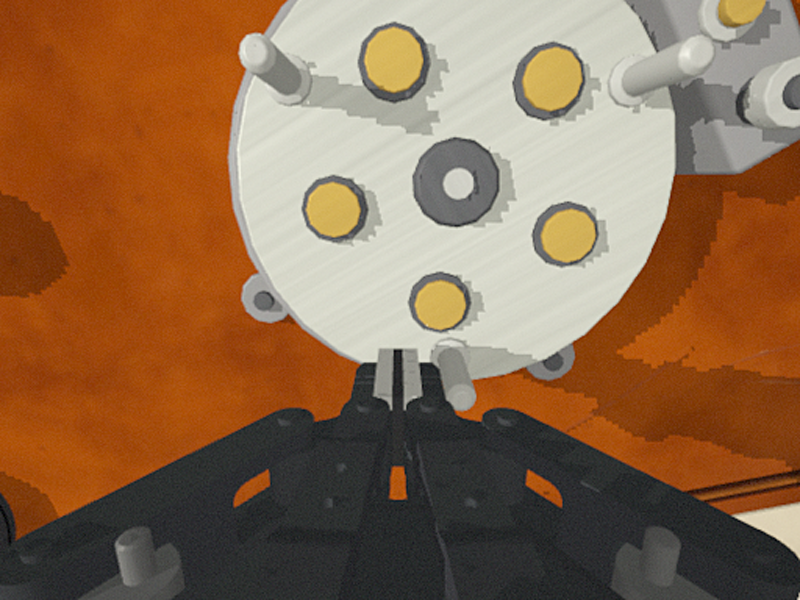

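Request:
apply_moves([
  {"jaw": 0,"offset": [-0.8,2.2,0.4],"rot": [0,0,-2]},
  {"jaw": 0,"offset": [-0.8,2.2,0.4],"rot": [0,0,-2]},
  {"jaw": 0,"offset": [-0.8,2.2,0],"rot": [0,0,-2]},
  {"jaw": 0,"offset": [-0.8,2.2,0],"rot": [0,0,-2]},
  {"jaw": 0,"offset": [-0.8,2.2,0],"rot": [0,0,-2]},
])

```text
time_s: 4.18
eef_pos: [0.4868, 0.034, 0.0503]
eef_rot: [-0.0, 1.0, -0.027, 0.002]
wrist_force: [1.2, 1.5, 0.8]
opening: 0.004
grasp_force: 1.1
```

```bash
python3 look.py w4
```

```text
[0.4868 0.034  0.0503] yaw -3.0814073237476904 [-0.1746  0.2407  1.9535  0.0009  0.9434  1.4495] [1.1755 1.4807 0.8168]
[172.  29.] 677 [0.5877 0.061 ] 0.07322967099168143 r 0.06592597608415253 ang 54.57100939050852 rel tool [ 99.3837 -32.4266 -19.3423]
[445.  43.] 818 [ 0.577  -0.0491] 0.07254402331240786 r 0.06272017879456009 ang -63.98717217850204 rel tool [ 94.6073  78.0751 -19.3876]
[261. 249.] 2068 [0.4933 0.0322] 0.08996235114333669 r 0.06143702582345255 ang 156.12262059698148 rel tool [  6.676    1.4561 -19.7199]
```

Request:
apply_moves([
  {"jaw": 0,"offset": [-0.4,1.1,0],"rot": [0,0,-1]},
  {"jaw": 0,"offset": [-0.4,1.1,0],"rot": [0,0,-1]},
  {"jaw": 0,"offset": [-0.4,1.1,0],"rot": [0,0,-1]},
  {"jaw": 0,"offset": [-0.4,1.1,0],"rot": [0,0,-1]},
  {"jaw": 0,"offset": [0,0,0],"rot": [0,0,0]},
])

```text
time_s: 4.85
eef_pos: [0.4832, 0.0295, 0.0483]
eef_rot: [0.0, 1.0, 0.008, -0.0]
wrist_force: [-0.8, 0.8, 0.6]
opening: 0.004
grasp_force: 0.1
```

```bash
python3 look.py w5|cut -c1-110
```

```text
[0.4832 0.0295 0.0483] yaw 0.8640988501643997 [-0.1847  0.2397  1.9603 -0.0004  0.9421  1.3713] [-0.7694  0.83
[170.  22.] 730 [0.584  0.0635] 0.07293810971652358 r 0.06591176525409873 ang 58.451410551459766 rel tool [101
[450.  35.] 882 [ 0.581  -0.0471] 0.0727311313953262 r 0.06288562645455427 ang -59.89394753900028 rel tool [ 9
[262. 250.] 2088 [0.4895 0.0278] 0.08999365334213331 r 0.06339500158377862 ang 161.17273349756098 rel tool [
```

Request:
apply_moves([
  {"jaw": 0,"offset": [-0.3,0.9,0],"rot": [0,0,-0.8]},
  {"jaw": 0,"offset": [-0.3,0.9,0],"rot": [0,0,-0.8]},
  {"jaw": 0,"offset": [-0.3,0.9,0],"rot": [0,0,-0.8]},
  {"jaw": 0,"offset": [-0.3,0.9,0],"rot": [0,0,-0.8]},
  {"jaw": 0,"offset": [0,0,0],"rot": [0,0,0]},
])

```text
time_s: 5.52
eef_pos: [0.4822, 0.0258, 0.0483]
eef_rot: [0.0, 0.999, 0.035, -0.0]
wrist_force: [-0.8, 0.6, -0.4]
opening: 0.0
grasp_force: 0.2
```

```bash
python3 look.py w6
```

```text
[0.4822 0.0258 0.0483] yaw 4.0610939747256944 [-0.1927  0.2371  1.9634 -0.0004  0.9413  1.3074] [-0.7885  0.5904 -0.3917]
[171.  21.] 725 [0.5809 0.0652] 0.07331882208205867 r 0.065863370071549 ang 61.49205308167657 rel tool [101.2747 -32.2606 -21.6956]
[451.  36.] 869 [ 0.5839 -0.0454] 0.0733395484667109 r 0.06299510841871371 ang -56.85646702106893 rel tool [ 96.4394  78.2981 -21.6681]
[261. 250.] 2092 [0.4891 0.0244] 0.08998199991163121 r 0.0627773292617124 ang 164.21270170781605 rel tool [  6.7715   1.9303 -21.6571]
```

Request:
apply_moves([
  {"jaw": 0,"offset": [-0.2,0.9,0],"rot": [0,0,-0.8]},
  {"jaw": 0,"offset": [-0.2,0.9,0],"rot": [0,0,-0.8]},
  {"jaw": 0,"offset": [-0.2,0.9,0],"rot": [0,0,-0.8]},
  {"jaw": 0,"offset": [-0.2,0.9,0],"rot": [0,0,-0.8]},
  {"jaw": 0,"offset": [0,0,0],"rot": [0,0,0]},
])

```text
time_s: 6.2
eef_pos: [0.482, 0.0222, 0.0484]
eef_rot: [0.0, 0.998, 0.063, 0.0]
wrist_force: [-0.5, 0.7, 0.3]
opening: -0.001
grasp_force: 0.4
```

```bash
python3 look.py w7|cut -c1-140|head -3
```

```text
[0.482  0.0222 0.0484] yaw 7.262467884268321 [-0.2005  0.2358  1.9648 -0.0003  0.9407  1.2437] [-0.5355  0.728   0.2515]
[172.  23.] 715 [0.578  0.0667] 0.07295732455366254 r 0.06583275707761825 ang 64.38393371660881 rel tool [100.8438 -31.9791 -21.5574]
[451.  38.] 863 [ 0.5868 -0.0436] 0.07241494943555327 r 0.06307563341000094 ang -53.750952338961405 rel tool [ 95.6726  78.4832 -21.5265]
```

Request:
apply_moves([
  {"jaw": 0,"offset": [-0.3,0.9,0],"rot": [0,0,-0.8]},
  {"jaw": 0,"offset": [-0.3,0.9,0],"rot": [0,0,-0.8]},
  {"jaw": 0,"offset": [-0.3,0.9,0],"rot": [0,0,-0.8]},
  {"jaw": 0,"offset": [-0.3,0.9,0],"rot": [0,0,-0.8]},
  {"jaw": 0,"offset": [0,0,0],"rot": [0,0,0]},
])

```text
time_s: 6.88
eef_pos: [0.4814, 0.0183, 0.0485]
eef_rot: [0.0, 0.996, 0.091, 0.0]
wrist_force: [0.2, -0.1, 0.3]
opening: 0.0
grasp_force: 0.1
```

```bash
python3 look.py w8|cut -c1-140|head -3
```

```text
[0.4814 0.0183 0.0485] yaw 10.460720433261198 [-0.2087  0.2342  1.9667 -0.0004  0.9403  1.1797] [ 0.1784 -0.1001  0.2777]
[172.  23.] 719 [0.5747 0.0681] 0.07297378807753548 r 0.0657685478995092 ang 67.49018815842035 rel tool [100.7878 -31.9337 -21.5   ]
[451.  39.] 866 [ 0.5896 -0.0415] 0.07283573730069473 r 0.06317231961068775 ang -50.5896512346068 rel tool [ 95.5741  78.5215 -21.4511]
```

Request:
apply_moves([
  {"jaw": 0,"offset": [-0.3,0.9,0],"rot": [0,0,-0.8]},
  {"jaw": 0,"offset": [-0.3,0.9,0],"rot": [0,0,-0.8]},
  {"jaw": 0,"offset": [-0.3,0.9,0],"rot": [0,0,-0.8]},
  {"jaw": 0,"offset": [-0.3,0.9,0],"rot": [0,0,-0.8]},
  {"jaw": 0,"offset": [0,0,0],"rot": [0,0,0]},
])

```text
time_s: 7.55
eef_pos: [0.4808, 0.0146, 0.0485]
eef_rot: [0.0, 0.993, 0.119, -0.0]
wrist_force: [-0.3, 0.1, 0.0]
opening: -0.003
grasp_force: 0.1
```

```bash
python3 look.py w9|cut -c1-140|head -3
```

```text
[0.4808 0.0146 0.0485] yaw 13.663876985971935 [-0.2168  0.2331  1.9682 -0.0004  0.9402  1.1158] [-0.2749  0.1444  0.0356]
[173.  22.] 728 [0.5715 0.0692] 0.07302391803714284 r 0.06565080328280061 ang 70.41959457055043 rel tool [101.0189 -31.574  -21.5565]
[451.  39.] 870 [ 0.5922 -0.0395] 0.07287863626752537 r 0.06332805271788246 ang -47.594882158123795 rel tool [ 95.48    78.8585 -21.5158]
```

Request:
apply_moves([
  {"jaw": 0,"offset": [-0.3,0.9,0],"rot": [0,0,-0.8]},
  {"jaw": 0,"offset": [-0.3,0.9,0],"rot": [0,0,-0.8]},
  {"jaw": 0,"offset": [-0.3,0.9,0],"rot": [0,0,-0.8]},
  {"jaw": 0,"offset": [-0.3,0.9,0],"rot": [0,0,-0.8]},
  {"jaw": 0,"offset": [0,0,0],"rot": [0,0,0]},
])

```text
time_s: 8.22
eef_pos: [0.4805, 0.0109, 0.0484]
eef_rot: [0.0, 0.989, 0.147, -0.0]
wrist_force: [0.0, -0.3, -0.2]
opening: -0.005
grasp_force: 0.3
```

```bash
python3 look.py w10|cut -c1-140|head -3
```

```text
[0.4805 0.0109 0.0484] yaw 16.865117077137583 [-0.2248  0.2324  1.9692 -0.0003  0.9399  1.0519] [ 0.034  -0.3339 -0.1983]
[173.  21.] 719 [0.5684 0.0703] 0.07282388775942968 r 0.06574672460903079 ang 73.33273379795709 rel tool [101.2859 -31.3563 -21.5994]
[452.  39.] 875 [ 0.5946 -0.0371] 0.0726871947808076 r 0.06329920825830741 ang -44.533891783322765 rel tool [ 95.2687  79.0235 -21.5694]
```

Request:
apply_moves([
  {"jaw": 0,"offset": [-0.3,1,0],"rot": [0,0,-0.8]},
  {"jaw": 0,"offset": [-0.3,1,0],"rot": [0,0,-0.8]},
  {"jaw": 0,"offset": [-0.3,1,0],"rot": [0,0,-0.8]},
  {"jaw": 0,"offset": [-0.2,0.6,0],"rot": [0,0,-0.6]},
  {"jaw": 0,"offset": [0,0,0],"rot": [0,0,0]},
])

```text
time_s: 8.9
eef_pos: [0.4805, 0.0072, 0.0484]
eef_rot: [0.0, 0.985, 0.172, -0.0]
wrist_force: [-0.9, 1.9, -0.0]
opening: 0.001
grasp_force: 0.8
```

```bash
python3 look.py w11|cut -c1-140|head -3
```

```text
[0.4805 0.0072 0.0484] yaw 19.85755079473086 [-0.2325  0.2324  1.9692 -0.0002  0.94    0.9918] [-0.9292  1.8737 -0.0486]
[173.  21.] 719 [0.5651 0.0711] 0.07279675978090594 r 0.0656420735699424 ang 76.22192439154051 rel tool [101.2479 -31.2866 -21.6213]
[452.  40.] 870 [ 0.597  -0.0348] 0.07278960177951549 r 0.06345736165837486 ang -41.58218304372612 rel tool [ 95.2261  79.1011 -21.6152]
```

Request:
apply_moves([
  {"jaw": 0,"offset": [-0.3,0.9,0],"rot": [0,0,-0.8]},
  {"jaw": 0,"offset": [-0.3,0.9,0],"rot": [0,0,-0.8]},
  {"jaw": 0,"offset": [-0.3,0.9,0],"rot": [0,0,-0.8]},
  {"jaw": 0,"offset": [-0.3,0.9,0],"rot": [0,0,-0.8]},
  {"jaw": 0,"offset": [0,0,0],"rot": [0,0,0]},
])

```text
time_s: 9.57
eef_pos: [0.481, 0.0032, 0.0485]
eef_rot: [0.0, 0.98, 0.2, 0.0]
wrist_force: [-0.4, 0.8, -0.1]
opening: -0.001
grasp_force: 0.2
```

```bash
python3 look.py w12|cut -c1-140|head -3
```

```text
[0.481  0.0032 0.0485] yaw 23.060216858259405 [-0.2405  0.2327  1.9687 -0.0003  0.9397  0.928 ] [-0.446   0.8183 -0.0713]
[173.  22.] 717 [0.5615 0.0718] 0.07291933660900844 r 0.06565120802730558 ang 79.47559617144033 rel tool [100.9569 -31.5744 -21.506 ]
[452.  40.] 866 [ 0.5994 -0.0322] 0.0728596030760744 r 0.06359628729643793 ang -38.38114224614276 rel tool [ 95.0435  78.976  -21.4464]
```

Request:
apply_moves([
  {"jaw": 0,"offset": [-0.3,0.9,0],"rot": [0,0,-0.8]},
  {"jaw": 0,"offset": [-0.3,0.9,0],"rot": [0,0,-0.8]},
  {"jaw": 0,"offset": [-0.3,0.9,0],"rot": [0,0,-0.8]},
  {"jaw": 0,"offset": [-0.3,0.9,0],"rot": [0,0,-0.8]},
  {"jaw": 0,"offset": [0,0,0],"rot": [0,0,0]},
])

```text
time_s: 10.25
eef_pos: [0.4813, -0.0005, 0.0485]
eef_rot: [0.0, 0.974, 0.227, 0.0]
wrist_force: [0.1, -0.2, -0.3]
opening: -0.003
grasp_force: 0.2
```

```bash
python3 look.py w13|cut -c1-140|head -3
```

```text
[ 0.4813 -0.0005  0.0485] yaw 26.261831393531644 [-0.2481  0.2334  1.9677 -0.0003  0.94    0.8645] [ 0.1116 -0.1717 -0.2653]
[174.  22.] 718 [0.5581 0.0722] 0.07277725934822156 r 0.06548337133709764 ang 82.43646839623997 rel tool [101.0445 -31.236  -21.5095]
[452.  40.] 861 [ 0.6015 -0.0296] 0.07250883983898843 r 0.06375491841285962 ang -35.33640483973811 rel tool [ 94.9175  79.2446 -21.4557]
```

Request:
apply_moves([
  {"jaw": 0,"offset": [-0.3,0.9,0],"rot": [0,0,-0.8]},
  {"jaw": 0,"offset": [-0.3,0.9,0],"rot": [0,0,-0.8]},
  {"jaw": 0,"offset": [-0.3,0.9,0],"rot": [0,0,-0.8]},
  {"jaw": 0,"offset": [-0.3,0.9,0],"rot": [0,0,-0.8]},
  {"jaw": 0,"offset": [0,0,0],"rot": [0,0,0]},
])

```text
time_s: 10.92
eef_pos: [0.4818, -0.0042, 0.0484]
eef_rot: [0.0, 0.967, 0.254, 0.0]
wrist_force: [-0.4, 0.6, 0.2]
opening: -0.003
grasp_force: 0.4
```

```bash
python3 look.py w14|cut -c1-140|head -3
```

```text
[ 0.4818 -0.0042  0.0484] yaw 29.45961165031599 [-0.2555  0.2346  1.9663 -0.0003  0.9405  0.8012] [-0.3839  0.5739  0.236 ]
[175.  21.] 713 [0.5548 0.0725] 0.07308496374763007 r 0.06546202316005614 ang 85.38487241486482 rel tool [101.2561 -30.9412 -21.5613]
[453.  41.] 868 [ 0.6032 -0.0269] 0.07262244379529131 r 0.06368846446025674 ang -32.478712026619235 rel tool [ 94.5399  79.4829 -21.5291]
```

Request:
apply_moves([
  {"jaw": 0,"offset": [-0.3,1,0],"rot": [0,0,-0.8]},
  {"jaw": 0,"offset": [-0.3,1,0],"rot": [0,0,-0.8]},
  {"jaw": 0,"offset": [-0.3,0.9,0],"rot": [0,0,-0.8]},
  {"jaw": 0,"offset": [-0.3,0.9,0],"rot": [0,0,-0.8]},
  {"jaw": 0,"offset": [0,0,0],"rot": [0,0,0]},
])

```text
time_s: 11.6
eef_pos: [0.4827, -0.0081, 0.0484]
eef_rot: [0.0, 0.96, 0.281, 0.0]
wrist_force: [0.3, 0.5, -1.1]
opening: 0.002
grasp_force: 0.0
```

```bash
python3 look.py w15|cut -c1-140|head -3
```

```text
[ 0.4827 -0.0081  0.0484] yaw 32.65646592714737 [-0.2632  0.2365  1.9639 -0.0003  0.9409  0.7378] [ 0.2919  0.5109 -1.117 ]
[171.  27.] 704 [0.5486 0.0727] 0.07281663286532176 r 0.06538057740803306 ang 90.75827135990046 rel tool [ 99.0944 -32.4804 -21.5913]
[451.  35.] 866 [ 0.6066 -0.0216] 0.07289575184552108 r 0.06396393236466068 ang -26.872200789141903 rel tool [ 96.9831  78.1564 -21.5559]
```

Request:
apply_moves([
  {"jaw": 0,"offset": [0,-6,0],"rot": [0,0,0]},
  {"jaw": 0,"offset": [0,-6,0],"rot": [0,0,0]},
  {"jaw": 0,"offset": [0,0,-30],"rot": [0,0,0]},
  {"jaw": 0,"offset": [0,0,-35],"rot": [0,0,7]},
  {"jaw": 0,"offset": [0,30,-35],"rot": [0,0,10]},
])

```text
time_s: 12.28
eef_pos: [0.488, -0.0232, 0.149]
eef_rot: [-0.001, 0.991, 0.135, -0.001]
wrist_force: [0.2, -0.2, -0.3]
opening: -0.005
grasp_force: 0.0
```

```bash
cat > pin.py <<'E'
from h import *
z=np.load('w1.npz');o1={'eef_pos':z['p'],'eef_rot':z['r']}
o=ctrl.get_obs();_,d=ctrl.camera('wrist')
for oo,dd in((o1,z['d']),(o,d)):
    P=cloud('wrist',dd,oo);C=np.array([.55,.008])
    r=np.hypot(*(P[...,:2]-C).transpose(2,0,1));a=np.degrees(np.arctan2(P[...,1]-C[1],P[...,0]-C[0]))
    for lo,hi in((.03,.045),(.045,.0565),(.0565,.07)):
        m=(dd>0)&(r>.086)&(r<.108)&(abs(a+60)<12)&(P[...,2]>lo)&(P[...,2]<hi)
        if m.sum()>3: print(lo,m.sum(),P[m].mean(0).round(4),np.percentile(P[m][:,2],[5,25,50,75,95]).round(4))
E
python3 look.py w16;python3 pin.py
```

```text
[ 0.488  -0.0232  0.149 ] yaw 15.509588210264608 [-0.2914  0.0823  1.8955  0.0004  1.1654  1.0086] [ 0.1989 -0.2219 -0.3136]
[298.  43.] 191 [ 0.6071 -0.023 ] 0.07227428836923577 r 0.06512590450425876 ang -27.735508304021327 rel tool [114.969   31.7229  78.8226]
[153.  88.] 184 [0.5488 0.0724] 0.07298039830216971 r 0.06513176959678812 ang 90.6373482627114 rel tool [ 84.2464 -75.8459  78.9896]
[443. 130.] 483 [ 0.5781 -0.1451] 0.0857784689071617 r 0.15506454214793391 ang -79.37097558679007 rel tool [ 54.3366 141.6062  78.7647]
[259. 188.] 132 [ 0.4952 -0.026 ] 0.07227649809974485 r 0.06365393917270301 ang -148.5068646687164 rel tool [ 6.3363  4.6318 78.9883]
0.03 416 [ 0.5947 -0.0778  0.0411] [0.0394 0.0403 0.0409 0.0416 0.0441]
0.045 72 [ 0.5827 -0.0813  0.0495] [0.046  0.0491 0.0499 0.0504 0.051 ]
0.03 741 [ 0.5949 -0.0775  0.0413] [0.0397 0.0405 0.0411 0.0418 0.0441]
0.045 119 [ 0.5831 -0.0816  0.0466] [0.0453 0.0463 0.0466 0.047  0.0477]
```

View pics/w16.png

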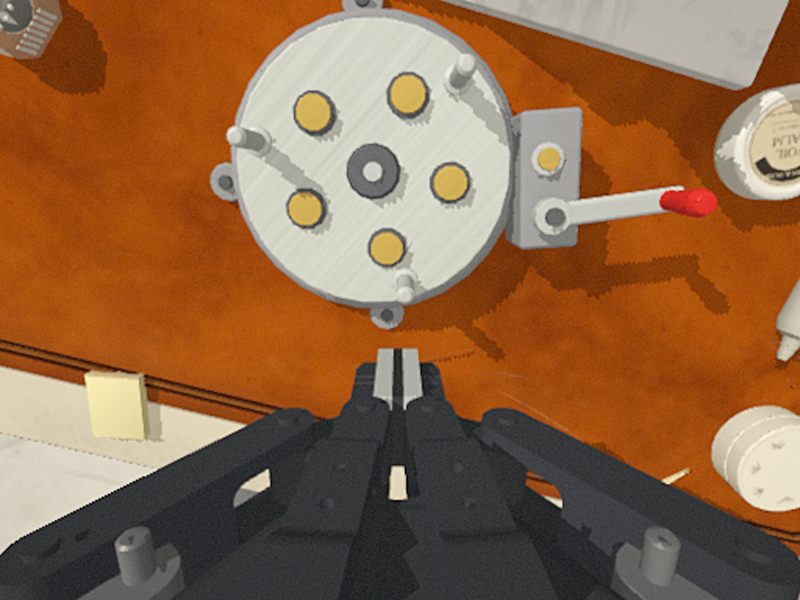

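```bash
python3 - <<'E'
from h import *
G=np.zeros((12,14))
for n in('scene','side'):
    _,d=ctrl.camera(n);P=cloud(n,d)[d>0]
    i=((P[:,0]-.5)/.03).astype(int);j=((P[:,1]+.3)/.03).astype(int)
    m=(P[:,0]>.5)&(P[:,1]>-.3)&(i<12)&(j<14)&(P[:,2]<.45)
    np.maximum.at(G,(i[m],j[m]),P[m][:,2])
print('cols y',[-300+30*k for k in range(14)])
for k in range(12): print(500+30*k,(G[k]*1000).astype(int))
E
```

```text
cols y [-300, -270, -240, -210, -180, -150, -120, -90, -60, -30, 0, 30, 60, 90]
500 [ 29   4   5   4   5   6 449 449 432 431 446 449  39  20]
530 [ 31   4   4   6   5   5  60  61 429 449 449 448  73  26]
560 [31  6  5  5 85 86 59 56 44 44 42 44 38 22]
590 [30 24 26 25  5  4 44 48 40 74 43 38 38  7]
620 [29 27 26 26  6  5  5  6 25 39 38 39  9  6]
650 [23 25 26 26 15 15 16 16 16 15 16 15 16 15]
680 [ 18   6   5  14  16 117 128 101 173 168 128 133  74  15]
710 [  6   5   6  16  16 133 133 127 157 157 132 133  89  11]
740 [ 15  15  15  20  19 133 133  18 150 101 133 131  14  14]
770 [15 16 15 18 19 19 19 20 19 19 27 29 28 28]
800 [15 16 14 19 20 19 20 19 19 19 33 32 33 31]
830 [14 14 14  3  4  3  3  5  3  4  3  2  4  4]
```

Request:
apply_moves([
  {"jaw": 0,"offset": [7.7,50,0],"rot": [0,0,0]},
  {"jaw": 0,"offset": [7.7,50,0],"rot": [0,0,0]},
  {"jaw": 0,"offset": [7.7,50,0],"rot": [0,0,0]},
  {"jaw": 0,"offset": [0,0,0],"rot": [0,0,-10.5]},
  {"jaw": 0,"offset": [0,0,0],"rot": [0,0,-10.5]},
])

```text
time_s: 13.1
eef_pos: [0.5505, -0.1623, 0.146]
eef_rot: [-0.002, 0.948, 0.318, -0.001]
wrist_force: [0.1, 0.4, 0.6]
opening: 0.001
grasp_force: 0.0
```

Request:
apply_moves([
  {"jaw": 0,"offset": [0,0,0],"rot": [0,0,-10.5]},
  {"jaw": 0,"offset": [0,0,0],"rot": [0,0,-10.5]},
  {"jaw": 0,"offset": [0,0,0],"rot": [0,0,-10.5]},
  {"jaw": 0,"offset": [0,0,0],"rot": [0,0,-10.5]},
  {"jaw": 0,"offset": [0,0,0],"rot": [0,0,-10.5]},
])

```text
time_s: 13.72
eef_pos: [0.5505, -0.1614, 0.1462]
eef_rot: [-0.002, 0.709, 0.705, -0.0]
wrist_force: [0.1, -0.2, 0.7]
opening: 0.001
grasp_force: 0.0
```

Request:
apply_moves([
  {"jaw": 0,"offset": [0,0,0],"rot": [0,0,-10.5]},
  {"jaw": 0,"offset": [0,0,0],"rot": [0,0,-10.5]},
  {"jaw": 0,"offset": [0,0,15],"rot": [0,0,-3]},
  {"jaw": 0,"offset": [0,0,0],"rot": [0,0,0]},
  {"jaw": 0,"offset": [0,0,0],"rot": [0,0,0]},
])

```text
time_s: 14.35
eef_pos: [0.5513, -0.1623, 0.1327]
eef_rot: [-0.001, 0.551, 0.835, -0.0]
wrist_force: [-1.4, -0.0, 0.3]
opening: 0.003
grasp_force: 0.0
```

```bash
python3 look.py w17;python3 pin.py|tail -1
```

```text
[ 0.5513 -0.1623  0.1327] yaw 113.14180578728121 [-0.4928  0.2876  1.6897  0.0001  1.166  -0.8967] [-1.3588 -0.0339  0.27  ]
[410.  56.] 271 [ 0.6069 -0.0246] 0.07239287253835419 r 0.0657263591792736 ang -29.075805092582875 rel tool [104.6337 105.2977  62.7534]
[496. 142.] 2321 [ 0.6884 -0.0527] 0.08994375304247687 r 0.15130907522733295 ang -23.357677545459616 rel tool [ 46.8253 169.1847  62.607 ]
[464. 221.] 2667 [ 0.7005 -0.1112] 0.0899825154268811 r 0.19194977696733664 ang -38.139903949430526 rel tool [-11.7584 157.2618  62.5363]
[296. 202.] 325 [ 0.5771 -0.1471] 0.08546745368086175 r 0.15689096598451735 ang -79.86365682474901 rel tool [ 3.7137 29.722  62.6872]
0.045 143 [ 0.5834 -0.0819  0.0466] [0.0455 0.0462 0.0466 0.0471 0.0476]
```

View pics/w17.png

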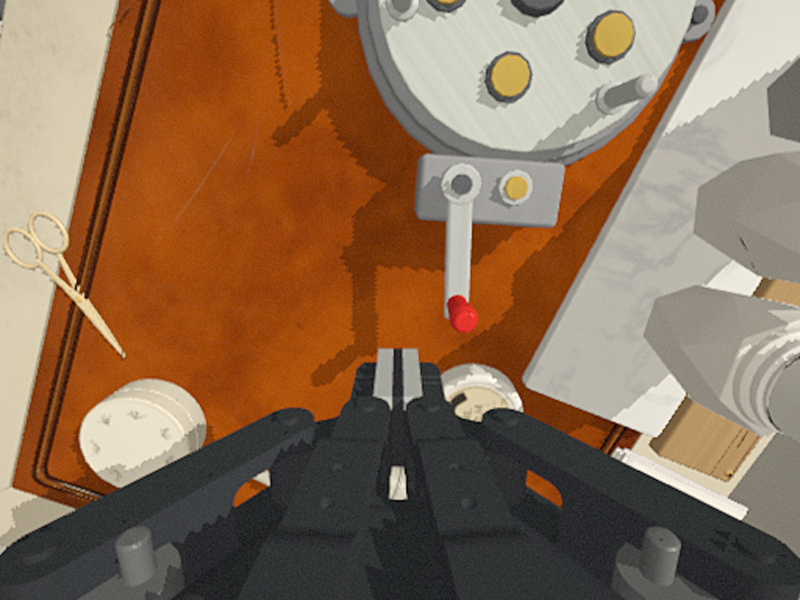

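Request:
apply_moves([
  {"jaw": 0,"offset": [0,0,40],"rot": [0,0,0]},
  {"jaw": 0,"offset": [2,0,31],"rot": [0,0,0]},
  {"jaw": 0,"offset": [0,3,0],"rot": [0,0,0]},
  {"jaw": 0,"offset": [0,3,0],"rot": [0,0,0]},
  {"jaw": 0,"offset": [0,3,0],"rot": [0,0,0]},
])

```text
time_s: 15.08
eef_pos: [0.561, -0.1582, 0.0644]
eef_rot: [0.002, 0.551, 0.835, 0.0]
wrist_force: [0.7, -0.7, -0.0]
opening: -0.003
grasp_force: 0.0
```

Request:
apply_moves([
  {"jaw": 0,"offset": [-0.6,2.2,0],"rot": [0,0,-2]},
  {"jaw": 0,"offset": [-0.6,2.2,0],"rot": [0,0,-2]},
  {"jaw": 0,"offset": [-0.6,2.2,0],"rot": [0,0,-2]},
  {"jaw": 0,"offset": [-0.6,2.2,0],"rot": [0,0,-2]},
  {"jaw": 0,"offset": [-0.6,2.2,0],"rot": [0,0,-2]},
])

```text
time_s: 15.7
eef_pos: [0.5706, -0.1553, 0.0624]
eef_rot: [-0.0, 0.475, 0.88, -0.0]
wrist_force: [-0.5, -1.5, 0.5]
opening: 0.0
grasp_force: 0.6
```

```bash
python3 look.py w18;python3 pin.py|tail -1
```

```text
[ 0.5706 -0.1553  0.0624] yaw 123.28375989187263 [-0.4663  0.4179  1.6798 -0.0001  1.0439 -1.0471] [-0.4641 -1.5025  0.4728]
[480.  64.] 685 [ 0.6066 -0.025 ] 0.07270288982171103 r 0.06556946627438279 ang -29.475665230515656 rel tool [ 89.2542 101.6173  -7.6471]
[271. 241.] 1715 [ 0.5745 -0.1448] 0.08998494855260017 r 0.15409833030909514 ang -80.6738344056444 rel tool [ 6.7294  9.0311 -7.6351]
0.045 283 [ 0.5834 -0.0817  0.0466] [0.0455 0.0462 0.0467 0.0471 0.0477]
```

View pics/w18.png

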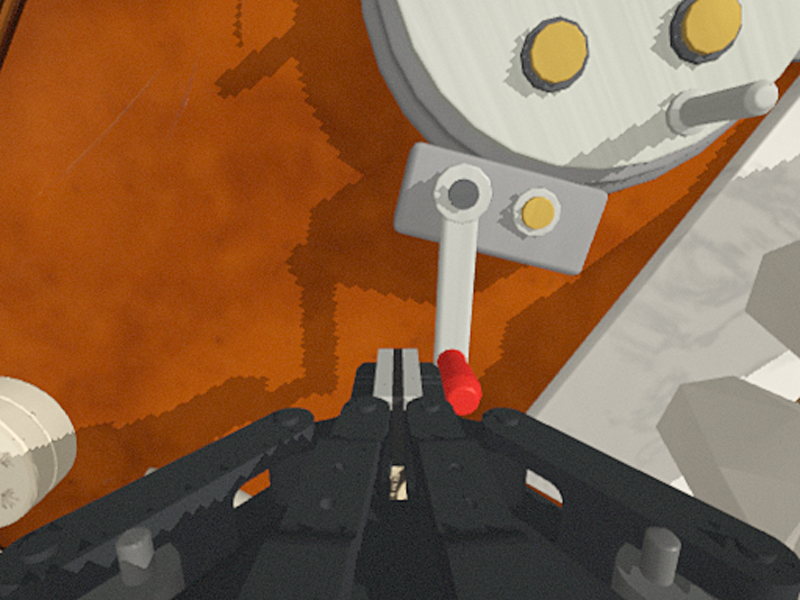

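Request:
apply_moves([
  {"jaw": 0,"offset": [-1.3,4.3,0],"rot": [0,0,-4]},
  {"jaw": 0,"offset": [-1.3,4.3,0],"rot": [0,0,-4]},
  {"jaw": 0,"offset": [-1.3,4.3,0],"rot": [0,0,-4]},
  {"jaw": 0,"offset": [-1.3,4.3,0],"rot": [0,0,-4]},
  {"jaw": 0,"offset": [-1.3,4.3,0],"rot": [0,0,-4]},
])

```text
time_s: 16.42
eef_pos: [0.591, -0.1462, 0.0623]
eef_rot: [0.0, 0.315, 0.949, -0.0]
wrist_force: [-0.1, -1.0, -0.4]
opening: 0.0
grasp_force: 0.6
```

Request:
apply_moves([
  {"jaw": 0,"offset": [-1.3,4.3,0],"rot": [0,0,-4]},
  {"jaw": 0,"offset": [-1.3,4.3,0],"rot": [0,0,-4]},
  {"jaw": 0,"offset": [-1.3,4.3,0],"rot": [0,0,-4]},
  {"jaw": 0,"offset": [-1.3,4.3,0],"rot": [0,0,-4]},
  {"jaw": 0,"offset": [0,0,0],"rot": [0,0,0]},
])

```text
time_s: 17.05
eef_pos: [0.6042, -0.1338, 0.0623]
eef_rot: [-0.0, 0.181, 0.983, 0.0]
wrist_force: [1.0, -0.8, 0.2]
opening: 0.001
grasp_force: 0.0
```

```bash
cat > piv.py <<'E'
from h import *
o=ctrl.get_obs();q=o['eef_rot'];Rm=R.from_quat([q[1],q[2],q[3],q[0]]).as_matrix()
print('pivot in tool mm',(Rm.T@(np.array([.555,-.0924,o['eef_pos'][2]])-o['eef_pos'])*1000).round(1))
E
python3 look.py w19;python3 piv.py
```

```text
[ 0.6042 -0.1338  0.0623] yaw 159.13127498763563 [-0.4095  0.469   1.6051  0.0002  1.0675 -1.6162] [ 1.0121 -0.7865  0.1993]
[458. 178.] 509 [ 0.6069 -0.0251] 0.07227378803987625 r 0.06592672173561322 ang -29.463317949378173 rel tool [ 36.1764 102.4633  -7.6692]
[271. 241.] 1705 [ 0.6006 -0.1225] 0.08999112618652787 r 0.13954230547905655 ang -68.50818870212242 rel tool [ 7.3401  9.205  -7.691 ]
[476. 315.] 2258 [ 0.6861 -0.0332] 0.0899919880558228 r 0.14244160100016395 ang -16.52261766948258 rel tool [-40.6692 123.11    -7.6711]
pivot in tool mm [60.6 21.1  0. ]
```

View pics/w19.png

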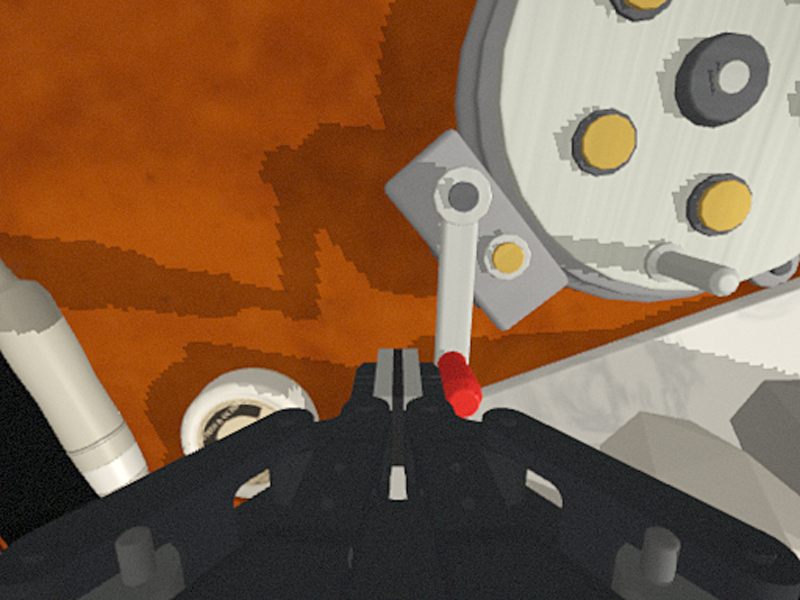

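Request:
apply_moves([
  {"jaw": 0,"offset": [-1.2,4.3,0],"rot": [0,0,-4]},
  {"jaw": 0,"offset": [-1.2,4.3,0],"rot": [0,0,-4]},
  {"jaw": 0,"offset": [-1.2,4.3,0],"rot": [0,0,-4]},
  {"jaw": 0,"offset": [-1.2,4.3,0],"rot": [0,0,-4]},
  {"jaw": 0,"offset": [0,0,0],"rot": [0,0,0]},
])

```text
time_s: 17.73
eef_pos: [0.6131, -0.1185, 0.0624]
eef_rot: [-0.0, 0.043, 0.999, 0.0]
wrist_force: [-0.4, -0.9, -0.6]
opening: 0.001
grasp_force: 0.0
```

Request:
apply_moves([
  {"jaw": 0,"offset": [-1.2,4.3,0],"rot": [0,0,-4]},
  {"jaw": 0,"offset": [-1.2,4.3,0],"rot": [0,0,-4]},
  {"jaw": 0,"offset": [-1.2,4.3,0],"rot": [0,0,-4]},
  {"jaw": 0,"offset": [-0.6,2.2,0],"rot": [0,0,-2]},
  {"jaw": 0,"offset": [0,0,0],"rot": [0,0,0]},
])

```text
time_s: 18.35
eef_pos: [0.6172, -0.1036, 0.0624]
eef_rot: [-0.0, -0.079, 0.997, 0.0]
wrist_force: [0.3, -0.9, -0.1]
opening: 0.001
grasp_force: 0.2
```

```bash
python3 look.py w20;python3 piv.py
```

```text
[ 0.6172 -0.1036  0.0624] yaw -170.9320340346373 [-0.3557  0.4819  1.5857  0.0001  1.0741 -2.0848] [ 0.3245 -0.8806 -0.056 ]
[469.  19.] 770 [ 0.4956 -0.0281] 0.07343762483087174 r 0.06447363150799705 ang -146.6847346641565 rel tool [108.1244  93.6603  -7.5482]
[271. 242.] 1658 [ 0.6096 -0.0959] 0.08997345555733431 r 0.11937793963444883 ang -59.794088472234016 rel tool [ 6.2891  8.7925 -7.5657]
[400. 248.] 410 [ 0.6071 -0.0252] 0.07255882653979173 r 0.0661806049801079 ang -29.451488020360227 rel tool [-2.4409 78.9221 -7.5578]
pivot in tool mm [59.5 20.8  0. ]
```

View pics/w20.png

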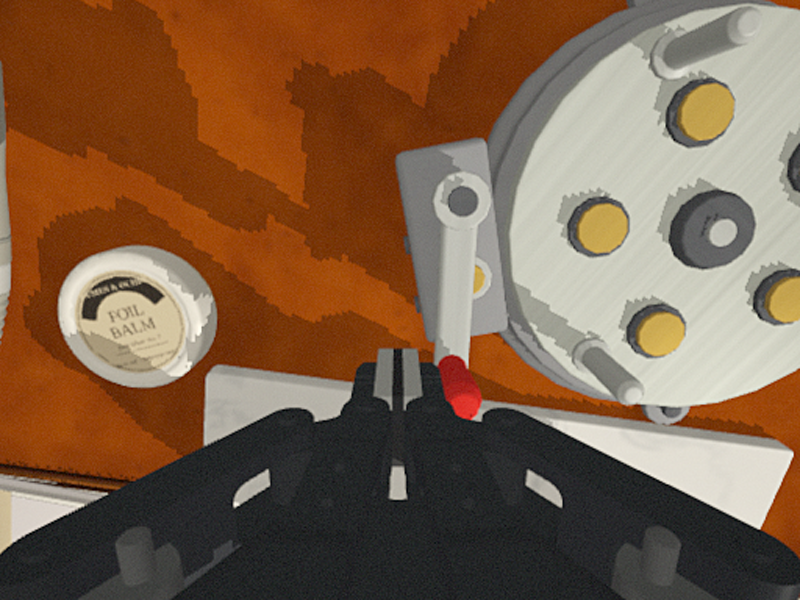

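Request:
apply_moves([
  {"jaw": 0,"offset": [-0.4,1.6,0],"rot": [0,0,-1.5]},
  {"jaw": 0,"offset": [-0.4,1.6,0],"rot": [0,0,-1.5]},
  {"jaw": 0,"offset": [-0.4,1.6,0],"rot": [0,0,-1.5]},
  {"jaw": 0,"offset": [-0.4,1.6,0],"rot": [0,0,-1.5]},
  {"jaw": 0,"offset": [0,0,0],"rot": [0,0,0]},
])

```text
time_s: 19.02
eef_pos: [0.6175, -0.0968, 0.0624]
eef_rot: [-0.0, -0.132, 0.991, 0.0]
wrist_force: [0.5, 0.6, 0.1]
opening: 0.004
grasp_force: 0.3
```

Request:
apply_moves([
  {"jaw": 0,"offset": [-0.3,1,0],"rot": [0,0,-1]},
  {"jaw": 0,"offset": [-0.3,1,0],"rot": [0,0,-1]},
  {"jaw": 0,"offset": [0,0,0],"rot": [0,0,0]},
  {"jaw": 0,"offset": [0,0,0],"rot": [0,0,0]},
  {"jaw": 0,"offset": [0,0,0],"rot": [0,0,0]},
])

```text
time_s: 19.65
eef_pos: [0.6175, -0.0949, 0.0624]
eef_rot: [-0.0, -0.149, 0.989, 0.0]
wrist_force: [-0.0, -0.9, -0.9]
opening: 0.002
grasp_force: 0.3
```

Request:
apply_moves([
  {"jaw": 0,"offset": [-0.2,0.7,0],"rot": [0,0,-0.6]},
  {"jaw": 0,"offset": [-0.2,0.7,0],"rot": [0,0,-0.6]},
  {"jaw": 0,"offset": [-0.2,0.7,0],"rot": [0,0,-0.6]},
  {"jaw": 0,"offset": [0,0,0],"rot": [0,0,0]},
  {"jaw": 0,"offset": [0,0,0],"rot": [0,0,0]},
])

```text
time_s: 20.27
eef_pos: [0.6175, -0.0927, 0.0624]
eef_rot: [0.0, -0.165, 0.986, 0.0]
wrist_force: [0.9, -0.2, -0.3]
opening: -0.001
grasp_force: 0.3
```

```bash
python3 look.py w21|head -3;python3 piv.py
```

```text
[ 0.6175 -0.0927  0.0624] yaw -161.05321335163032 [-0.3388  0.4793  1.5896  0.0001  1.0728 -2.2403] [ 0.879  -0.2498 -0.3125]
[478.  54.] 716 [ 0.4958 -0.028 ] 0.07352893566078036 r 0.06429041370169442 ang -146.70484093332723 rel tool [ 94.1443 100.7158  -7.5639]
[270. 242.] 1623 [ 0.6079 -0.0869] 0.08996476560786033 r 0.11083215061411977 ang -58.22666399542563 rel tool [ 7.2545  8.5815 -7.5703]
pivot in tool mm [59.  20.6  0. ]
```

View pics/w21.png

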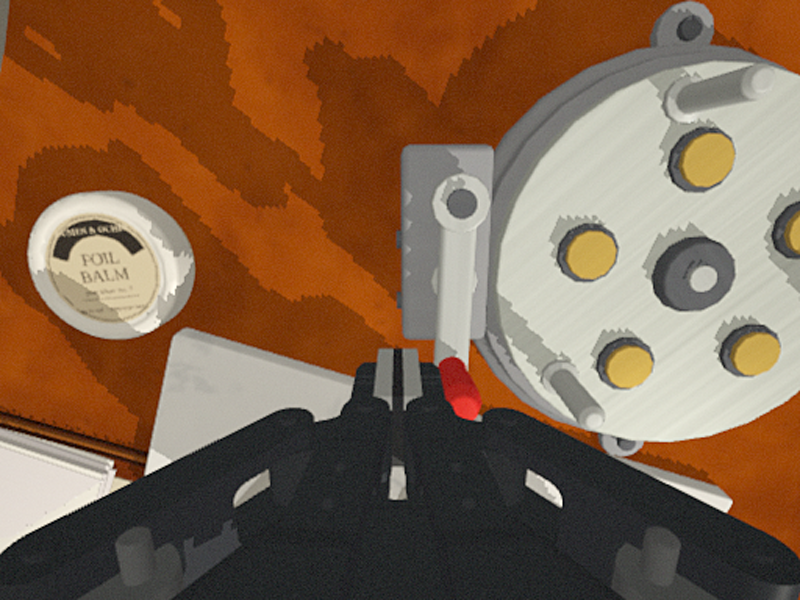

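Request:
apply_moves([
  {"jaw": 0,"offset": [-0.1,0.5,0],"rot": [0,0,-0.4]},
  {"jaw": 0,"offset": [-0.1,0.5,0],"rot": [0,0,-0.4]},
  {"jaw": 0,"offset": [-0.1,0.5,0],"rot": [0,0,-0.4]},
  {"jaw": 0,"offset": [0,0,0],"rot": [0,0,0]},
  {"jaw": 0,"offset": [0,0,0],"rot": [0,0,0]},
])

```text
time_s: 20.95
eef_pos: [0.6173, -0.0912, 0.0624]
eef_rot: [0.0, -0.175, 0.985, 0.0]
wrist_force: [1.0, -0.4, -0.1]
opening: -0.0
grasp_force: 0.5
```

Request:
apply_moves([
  {"jaw": 0,"offset": [-0.1,0.5,0],"rot": [0,0,-0.4]},
  {"jaw": 0,"offset": [-0.1,0.5,0],"rot": [0,0,-0.4]},
  {"jaw": 0,"offset": [0,0,0],"rot": [0,0,0]},
  {"jaw": 0,"offset": [0,0,0],"rot": [0,0,0]},
  {"jaw": 0,"offset": [0,0,0],"rot": [0,0,0]},
])

```text
time_s: 21.58
eef_pos: [0.6174, -0.0908, 0.0625]
eef_rot: [0.0, -0.182, 0.983, -0.0]
wrist_force: [2.8, -5.2, -1.1]
opening: 0.001
grasp_force: 2.6
```

Request:
apply_moves([
  {"jaw": 0,"offset": [0,-3,0],"rot": [0,0,0]},
  {"jaw": 0,"offset": [0,-9,0],"rot": [0,0,0]},
  {"jaw": 0,"offset": [0,0,-30],"rot": [0,0,0]},
  {"jaw": 0,"offset": [0,0,-50],"rot": [0,0,0]},
  {"jaw": 0,"offset": [0,0,-40],"rot": [0,0,0]},
])

```text
time_s: 22.2
eef_pos: [0.6215, -0.1016, 0.1841]
eef_rot: [0.0, -0.182, 0.983, 0.0]
wrist_force: [1.0, -0.3, 0.2]
opening: -0.001
grasp_force: 0.0
```

Request:
apply_moves([
  {"jaw": 0,"offset": [0,0,0],"rot": [0,0,0]},
  {"jaw": 0,"offset": [0,0,0],"rot": [0,0,0]},
  {"jaw": 0,"offset": [0,0,0],"rot": [0,0,0]},
  {"jaw": 0,"offset": [0,0,0],"rot": [0,0,0]},
  {"jaw": 0,"offset": [0,0,0],"rot": [0,0,0]},
])

```text
time_s: 22.82
eef_pos: [0.6211, -0.1013, 0.1816]
eef_rot: [-0.001, -0.182, 0.983, 0.0]
wrist_force: [0.8, 0.2, 0.5]
opening: 0.001
grasp_force: 0.0
```

```bash
python3 look.py w22; python3 - <<'E'
from h import *
o=ctrl.get_obs();_,d=ctrl.camera('wrist');P=cloud('wrist',d,o)
m=(d>0)&(P[...,2]>.07)&(P[...,2]<.095)&(np.hypot(P[...,0]-.613,P[...,1]+.071)<.025)
p=P[m].mean(0);v=p-[.555,-.0924,0];print(p,np.degrees(np.arctan2(v[1],v[0])))
E
```

```text
[ 0.6211 -0.1013  0.1816] yaw -159.04855581829543 [-0.35    0.345   1.5077  0.0001  1.2902 -2.2865] [0.8464 0.2009 0.5125]
[386.  85.] 157 [ 0.4953 -0.0272] 0.07278960860002281 r 0.06424228037718793 ang -147.5359992847938 rel tool [ 90.8761 114.1145 111.8114]
[452. 181.] 145 [0.5491 0.072 ] 0.07237313853741445 r 0.0646894591348013 ang 90.37603581044927 rel tool [  5.1919 187.4992 111.7953]
[288. 191.] 204 [ 0.6111 -0.0728] 0.08536036930376825 r 0.1010541755185589 ang -52.44041701727717 rel tool [ -0.9574  30.0979 111.644 ]
[333. 202.] 108 [ 0.6078 -0.0244] 0.07234272408780185 r 0.06635070208006882 ang -28.537753797959024 rel tool [-15.1745  76.4909 111.6729]
[204. 253.] 612 [ 0.6988 -0.1229] 0.08994678615726082 r 0.19809169713242145 ang -41.100517663822814 rel tool [-64.9134 -48.0525 111.5093]
[297. 265.] 44 [ 0.6863 -0.0282] 0.06822882827708365 r 0.14131275019584716 ang -14.5583984522788 rel tool [-87.1044  44.8559 111.5733]
[257. 306.] 49 [ 0.7353 -0.0542] 0.0899717552510618 r 0.19572079079609275 ang -18.324713771890053 rel tool [-123.5818    3.0336  111.499 ]
[506. 345.] 182 [0.6932 0.2319] 0.07982114245868535 r 0.26663759731856695 ang 57.38914651081012 rel tool [-186.5843  285.3053  111.6981]
[ 0.61142575 -0.07227902  0.0818349 ] 19.625833396223168
```

Lever at 19.6° (stop at about 20°), table seated and unmoved, arm clear.

```bash
python3 -c "
from bench import ctrl
print(ctrl.hand_in())"
```

```text
the job is handed in; nothing more can be done
None
```

I turned the table about 44° anticlockwise into the next notch, where the pin head dropped from 49.9 to 46.6 mm. I then swung the lever home to its stop at about 6 N, backed the arm clear and handed the job in; no verdict came back.

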